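# Unclip the sterilising drum and flip its lid open

## Task

Open the steel sterilising drum so that its dressings can be reached, without gripping anything: with a fingertip, gently push the upright lever of its clip outward, away from the lid, until the clip has swung right out and down. Then push the lid up from under its thumb tab and flip it over past upright, so that it rests fully open by itself when you let go. Leave the drum standing where it is, do not pinch or lift anything, and leave the small things around it alone.

Things in the scene. Friction and masses are not known exactly. Their poses are not given: they have to be found in the camera images.
- drum: Round steel sterilising drum, 1.6 kg, loose on the table. Origin: centre of its underside, z up. Wall: radius 70 mm about x = y = +3 mm, 125 mm high. In its frame the clip is on the -y side (toward the robot's left front), the hinge on the +y side, the thumb tab midway between -y and -x. Closed lid: disc of radius 74 mm about x = y = +3 mm, z = 126 to 140 mm, 0.16 kg with its tab.
- drum_lid (a joint): Lid hinge, rad: 0 closed, grows as it opens, stop at 1.80 (fully open, leaning back). Hinge line along the drum's x axis through point hinge; the lid's -y edge rises. No spring, little friction: below about 1.45 rad it falls shut, beyond that it falls open onto the stop by itself.
- drum_clip (a joint): Clip hinge, rad: 0 closed (lever upright), grows as the lever swings outward (drum -y) and down, stop at 1.92 (lever a little below level); open beyond 1.2. Pivot line along the drum's x axis at y = -73, z = 103 mm. No spring, light friction (0.005 Nm): pushed outward past about 0.6 rad it falls open by itself, upright it stays. Pushing the lever takes under 1 N.
- lever_end (a point): On the lid-facing side of the clip's thumb lever, mid-width, 6 mm below its rounded top; moves with the clip. The lever is an upright flat steel strip 20 mm wide (x = -7 to +13 mm of the drum's frame) and 3 mm thick (y = -76 to -79 mm), reaching z = 182 mm, that is 42 mm above the closed lid's top, just outside its rim. Closed, this point is at x = +3, y = -76, z = 176 mm.
- tab_end (a point): Middle of the underside, 8 mm in from the rounded outer end of the steel thumb tab fixed to the lid's rim; moves with the lid. The tab is a flat tongue 36 mm wide and 4 mm thick that sticks out 46 mm radially from the rim; closed, its underside is at z = 134 mm and this point lies at x = -76, y = -76 mm in the drum's frame. Clear space below it, down to the table.
- hinge (a point): Middle of the lid's hinge line: x = +3, y = +79, z = 124 mm in the drum's frame.
- vial_a: Bystander: glass vial 21 mm across, 40 mm high, standing beside the drum; origin centre of its underside.
- vial_b: Bystander: glass vial 21 mm across, 46 mm high, standing beside the drum; origin centre of its underside.
- tape: Bystander: roll of paper tape lying flat, 58 mm across, 26 mm high, in front of the drum; origin centre of its underside.
- gauze: Bystander: flat gauze pack 58x59x12 mm, in front of the drum; origin centre of its underside.
- forceps: Bystander: steel forceps 141 mm long (along its y), 10 mm high, lying on the table; origin centre of its underside.
- syringe: Bystander: capped syringe 140 mm long (along its y), 9 mm high, lying on the table; origin centre of its underside.

How it is judged:
By the outcome, as a careful person would: the job done as asked, in the order asked, and still so for the second after the job is handed in, with the robot touching nothing.
It also fails if it takes over 51 s, if anything falls off the work surface, if the arm or the gripper's body presses on something with over 40 N, if the wrist force passes 120 N, or if a joint passes its speed limit or range.

## Robot

A 6-joint arm with a two-finger parallel gripper is mounted at the origin on the work surface; the furniture and walls round the work are solid. World frame = base frame: x ahead of the robot, y to its left, z up, the work surface at z = 0. Lengths are in m, angles in rad, forces in N, time in s.
With the tool pointing down it reaches from about 0.275 to 0.85 m from the base axis. Payload 5.2 kg.
Tool frame: the origin (TCP) lies midway between the tips of the shut fingers; the grasp point (between the pads) lies 19 mm behind it; z points along the fingers, y is the line along which they close (so a half turn about z gives the same grasp; the last joint's range is limited). The gripper opens to 85 mm and grips with 20 to 120 N. Pads are 22 mm wide; open, the fingers measure 114 mm over their backs; the gripper's body (76 mm by 85 mm) begins 54 mm behind the grasp point. The pads swing forward as they close: fully open they stand 13 mm farther back than shut.
Start: joints at [0.928, 0.259, 1.535, -0, 1.348, -0.203], TCP at [0.234, 0.498, 0.231] pointing down, gripper open.
Joint ranges: [-3.14, 3.14], [-0.91, 2.08], [0.19, 2.58], [-1.22, 4.36], [0.22, 2.71], [-3.12, 3.12]. Speed limits (rad/s): [2.57, 2.57, 3.14, 3.14, 3.14, 3.14].

## Interface

Orientations are given as a unit quaternion [w, x, y, z].
In Python, from bench import * gives the robot as it stands.
- The arm moves only by the tool move_arm, never from a script. Its argument "steps" is a list of rows, each a list of 7 numbers: the shift along the world's x, y, z in mm, then the turn, a rotation vector about the world's x, y, z in rad, then the opening, from 0 (shut) to 1 (fully open). In form: [[tx, ty, tz, rx, ry, rz, claw], ...]. A call has 1 to 12 rows; each row is the pose to reach, as a shift and turn from the pose commanded when the call began; what a row does not reach only later rows make up. A row lasts 1/10 s, in which the tool goes at most 50 mm and 8.59 degrees, less where a joint would pass 70% of its speed; a pose out of reach is approached as far as the arm can. A call with a gripper value outside its range is refused whole. The fingers move at their own pace and stop on an object; the grip force is fixed at half the most. Time passes only in rows, so rows that repeat a pose let the fingers close. It gives the time, the measured TCP pose, the force, the opening and the grip force at its end, in the units of the state.
- state(): the state, without advancing time (a new reading comes with each control period).
- snapshot(name): name is "scene" or "top"; returns the picture (384x512x3 uint8, blue, green, red); there is no depth.
- camera_model(name): a dict with "intrinsics" (3x3 intrinsics, pixels), "origin" and "attitude" of the camera in the world. Camera axes: x right, y down, z forward; pixel columns grow to the right and rows downward; lengths in m; the calibration is good to about 2 mm. A picture is of the moment at which its call begins. camera_model takes no time and is no camera call.
- hand_in(): hands the job in; it is judged then, once.
The state is a dict: "clock": time; "joint_positions": joint angles; "qd": joint speeds; "effort": joint torques, N m; "tcp_pos": TCP position; "tcp_rot": TCP orientation; "contact_force": force on the tool from outside, world axes, zero at the start; "ft_torque": the same for the moment, N m; "finger_gap": opening from 0.0 (shut) to 1.0 (fully open); "gripper_force": force on a finger pad.
Only numpy, scipy, OpenCV 4.12 (cv2) and the standard library are available. Lean on these libraries where they do the work, as an engineer would, in place of code of your own. Each camera call takes 0.05 s, during which the arm holds its last target. There are 200 camera calls.

## Working session

There is one attempt and no reset: what is moved stays moved. The work goes in short steps, Python scripts to look and compute and a tool call to move; the robot and the scene stay as the last step left them, time stands still between calls to the robot, and variables do not carry over. Pictures are saved under pics/ and viewed, at most 10 in all, crops included, and the job is handed in when it is done.

Besides the shell and the picture viewer there is one more tool, called after "Emit:" as name([rows], argument=value, ...), one row to a line, values as JSON. move_arm: Moves the arm, as the interface text tells. Its arguments: {"type":"object","properties":{"steps":{"type":"array","items":{"type":"array","items":{"type":"number"}}}},"required":["steps"]}

```bash
mkdir -p pics; python3 - <<'E'
from bench import *
import cv2
for n in("scene","top"):
    cv2.imwrite(f"pics/{n}0.png",snapshot(n)); m=camera_model(n); print(n,m)
s=state(); print(s)
E
```

```text
scene {'intrinsics': array([[410.84047038,   0.        , 246.10517647],
       [  0.        , 410.84047038, 192.15923506],
       [  0.        ,   0.        ,   1.        ]]), 'origin': array([-0.04887264, -0.8719054 ,  0.72155546]), 'attitude': array([-0.46312909,  0.84595747, -0.2351096 ,  0.12079269])}
top {'intrinsics': array([[493.55211572,   0.        , 257.27992986],
       [  0.        , 493.55211572, 195.11393142],
       [  0.        ,   0.        ,   1.        ]]), 'origin': array([ 0.30716767, -0.07559702,  1.63247431]), 'attitude': array([-0.03216621,  0.707994  , -0.70477098,  0.0317442 ])}
{'clock': 0.1, 'joint_positions': array([ 9.28199421e-01,  2.59281786e-01,  1.53596724e+00, -1.30621359e-05,
        1.34798522e+00, -2.02807146e-01]), 'qd': array([-0.001439  , -0.00091075, -0.00203771, -0.00010848, -0.00142668,
        0.000744  ]), 'effort': array([ 1.75804318e-03, -4.46970463e+01, -2.91247469e+01, -3.83228798e-04,
        6.23215412e-03, -9.01676515e-06]), 'tcp_pos': array([0.23386365, 0.49728841, 0.23055411]), 'tcp_rot': array([-3.30903668e-04,  2.18125548e-01,  9.75920371e-01, -7.51164271e-04]), 'contact_force': array([-0.21809835, -0.65718359,  0.4232391 ]), 'ft_torque': array([-0.01406771,  0.01220899, -0.00218694]), 'gripper_force': 0.0, 'finger_gap': 1.0005063425729823}
```

View pics/scene0.png

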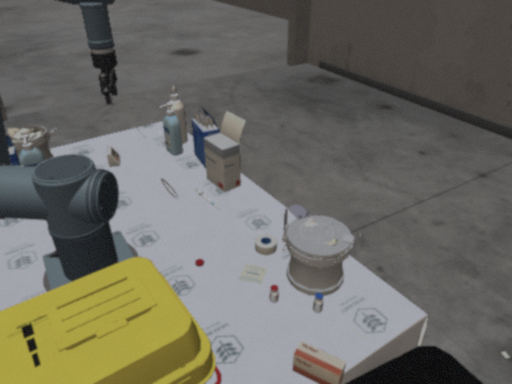

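View pics/top0.png

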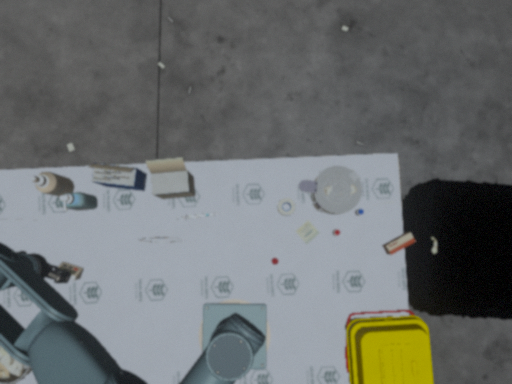

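```bash
python3 - <<'E'
import cv2,numpy as np
a=cv2.imread("pics/scene0.png")[195:325,225:365];b=cv2.imread("pics/top0.png")[155:255,265:375]
r=lambda i:cv2.resize(i,(400,int(400*i.shape[0]/i.shape[1])),interpolation=cv2.INTER_CUBIC)
a,b=r(a),r(b);h=max(len(a),len(b));p=lambda i:np.pad(i,((0,h-len(i)),(0,0),(0,0)))
cv2.imwrite("pics/crop0.png",np.hstack([p(a),p(b)]))
E
```

```text
(no output)
```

View pics/crop0.png

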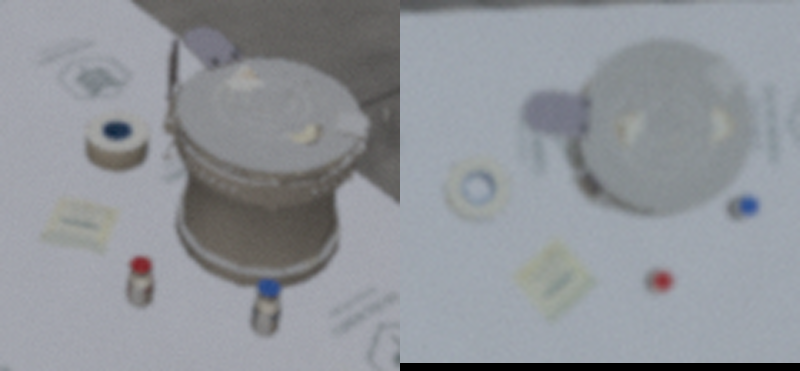

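```bash
cat > h.py <<'E'
import numpy as np,cv2
from bench import *
from scipy.spatial.transform import Rotation as R
def ray(n,u,v):
    m=camera_model(n);q=m["attitude"];d=np.linalg.inv(m["intrinsics"])@[u,v,1]
    return m["origin"],R.from_quat([*q[1:],q[0]]).apply(d)
def onz(n,u,v,z):
    o,d=ray(n,u,v);return o+d*(z-o[2])/d[2]
def pix(n,p):
    m=camera_model(n);q=m["attitude"];c=m["intrinsics"]@R.from_quat([*q[1:],q[0]]).inv().apply(np.asarray(p)-m["origin"]);return c[:2]/c[2]
E
python3 - <<'E'
from h import *
t=cv2.imread("pics/top0.png");s=cv2.imread("pics/scene0.png")
for n,i,(x0,x1,y0,y1) in(("top",t,(290,365,160,220)),("scene",s,(280,312,200,222))):
    c=i.astype(int)[y0:y1,x0:x1]; k=c[...,0]-c[...,1]; print(n, "purp max",k.max())
    hsv=cv2.cvtColor(i,cv2.COLOR_BGR2HSV)[y0:y1,x0:x1]
    if n=="top": 
        print(c[30,12:26].tolist(),c[30,44].tolist(),c[55,10].tolist())
        g=c[...,2]  # red channel: cloth bright
        m=((c.mean(2)<152)).astype(np.uint8)
        for r in m[::2]: print(''.join('.#'[x] for x in r))
    else:
        for r in c.mean(2).astype(int)[:, :]: print(' '.join(f"{x:3d}" for x in r))
E
```

```text
top purp max 62
[[140, 128, 124], [139, 126, 123], [137, 125, 123], [135, 122, 118], [136, 122, 119], [131, 118, 115], [132, 120, 118], [135, 122, 118], [134, 119, 118], [131, 119, 117], [132, 119, 116], [129, 117, 116], [119, 107, 105], [112, 102, 97]] [145, 141, 135] [175, 168, 160]
...........................................................................
...........................................................................
...........................................................................
..........................................###########......................
....................................######################.................
.................................##############################............
..............................##################################...........
.............................#################################..#..........
...........................###################################.............
.........................######################################..#####.....
...........###########################################
[... 3599 characters left out ...]
 119 111  94  87  99 116 117 113 109 112 112 112 119 130 135
166 164 164 146 111  80  90 128 158 166 166 166 168 167 160 147 130 121 116 101  90 104 115 120 115 119 123 131 134 141 144 145
167 167 163 145 109  80  88 131 160 168 167 165 166 165 163 155 141 122 115 113 109 111 121 125 132 135 138 143 144 154 156 154
166 167 161 142 105  74  94 133 159 164 166 167 164 161 157 151 139 129 121 120 127 134 135 137 141 142 142 146 152 159 156 155
167 167 163 143 106  77  96 136 161 166 166 163 163 151 146 142 138 139 137 136 136 143 141 142 145 142 146 152 158 158 154 153
168 168 164 140 101  74  96 136 159 168 162 159 154 146 143 142 140 143 140 140 142 140 142 140 143 145 152 155 159 157 155 152
```

```bash
python3 - <<'E'
from h import *
c=onz("top",338.5,190,.138)
tt=onz("top",297.9,186,.137);print(c,tt)
a=np.arctan2(*(tt-c)[[1,0]]);print("tabdir",np.degrees(a),np.linalg.norm((tt-c)[:2]))
o,d=ray("scene",285.8,211)
for z in(.17,.176,.182): print(z,onz("scene",286,209.5,z))
# yaw by tab, predicted features
for yaw in np.radians([-125,-130,-135,-140,-145]):
    M=R.from_euler('z',yaw)
    org=np.r_[c[:2],0]-M.apply([.003,.003,0])
    P=lambda p:org+M.apply(np.array(p)/1000)
    print(np.degrees(yaw).round(),"lev top L/R",*[pix("scene",P(p)).round(1) for p in([-7,-77,180],[13,-77,180],[-7,-77,145],[13,-77,145])],"tab tip",pix("scene",P([-82,-82,137])).round(1),pix("top",P([-82,-82,137])).round(1),"lidc",pix("scene",P([3,3,140])).round(1),"lid near/right",pix("scene",c+[0,-.074,0]).round(1))
E
```

```text
[ 0.45940481 -0.3214782   0.138     ] [ 0.47119691 -0.19805124  0.137     ]
tabdir 84.54257993033148 0.12398898178031052
0.17 [ 0.42165694 -0.24481951  0.17      ]
0.176 [ 0.41653836 -0.25164116  0.176     ]
0.182 [ 0.41141979 -0.2584628   0.182     ]
-125.0 lev top L/R [284.  213.8] [284.  219.1] [283.4 226.2] [283.4 231.6] tab tip [281.2 210.1] [299.6 196.7] lidc [318.8 231.9] lid near/right [340.9 251. ]
-130.0 lev top L/R [284.5 212. ] [283.7 217.2] [283.9 224.4] [283.2 229.7] tab tip [284.4 208.5] [299.1 193.3] lidc [318.8 231.9] lid near/right [340.9 251. ]
-135.0 lev top L/R [285.3 210.3] [283.7 215.3] [284.7 222.6] [283.2 227.8] tab tip [287.8 207.1] [299.  189.9] lidc [318.8 231.9] lid near/right [340.9 251. ]
-140.0 lev top L/R [286.3 208.6] [284.  213.5] [285.7 220.9] [283.5 225.9] tab tip [291.3 206. ] [299.1 186.4] lidc [318.8 231.9] lid near/right [340.9 251. ]
-145.0 lev top L/R [287.6 207.1] [284.6 211.7] [286.9 219.3] [284.  224.1] tab tip [295. 205.] [299.5 183. ] lidc [318.8 231.9] lid near/right [340.9 251. ]
```

Emit:
move_arm([
  [15, -20, 50, 0, 0, -0.08, 0],
  [30, -60, 90, 0, 0, -0.17, 0],
  [45, -100, 120, 0, 0, -0.26, 0],
  [60, -140, 130, 0, 0, -0.35, 0],
  [70, -180, 130, 0, 0, -0.45, 0],
  [80, -220, 130, 0, 0, -0.55, 0],
  [90, -260, 130, 0, 0, -0.65, 0],
  [98, -300, 130, 0, 0, -0.75, 0],
  [104, -340, 130, 0, 0, -0.85, 0],
  [110, -380, 130, 0, 0, -0.95, 0],
  [115, -420, 130, 0, 0, -1.05, 0],
  [120, -455, 130, 0, 0, -1.15, 0],
])

```text
clock: 1.3
tcp_pos: [0.3538, 0.0409, 0.3611]
tcp_rot: [-0.0, 0.715, 0.699, -0.0]
contact_force: [0.6, 1.1, -0.9]
finger_gap: -0.002
gripper_force: 0.0
```

Emit:
move_arm([
  [8, -35, 0, 0, 0, -0.1, 0],
  [16, -70, 0, 0, 0, -0.2, 0],
  [24, -110, 0, 0, 0, -0.3, 0],
  [32, -150, 0, 0, 0, -0.4, 0],
  [40, -190, 0, 0, 0, -0.5, 0],
  [48, -230, 0, 0, 0, -0.6, 0],
  [56, -270, 0, 0, 0, -0.7, 0],
  [64, -300, 0, 0, 0, -0.8, 0],
  [70, -320, -30, 0, 0, -0.85, 0],
  [73, -326, -70, 0, 0, -0.85, 0],
  [74, -327, -110, 0, 0, -0.85, 0],
  [74, -327, -110, 0, 0, -0.85, 0],
])

```text
clock: 2.5
tcp_pos: [0.4254, -0.2819, 0.2454]
tcp_rot: [-0.006, 0.939, 0.343, -0.003]
contact_force: [-0.8, 0.9, -1.0]
finger_gap: -0.005
gripper_force: 0.0
```

```bash
python3 - <<'E'
from h import *
s=state();print({k:np.round(s[k],4) for k in("clock","joint_positions","tcp_pos","tcp_rot","contact_force","finger_gap")})
q=s["tcp_rot"];print(R.from_quat([*q[1:],q[0]]).as_matrix().round(3))
i=snapshot("scene")[150:300,215:375];cv2.imwrite("pics/a1.png",cv2.resize(i,(640,600),interpolation=cv2.INTER_CUBIC))
E
```

```text
{'clock': np.float64(2.5), 'joint_positions': array([-0.8042,  0.1854,  1.5947, -0.    ,  1.3741,  0.0655]), 'tcp_pos': array([ 0.4254, -0.2819,  0.2454]), 'tcp_rot': array([-0.0058,  0.9392,  0.3434, -0.0026]), 'contact_force': array([-0.8375,  0.8965, -1.029 ]), 'finger_gap': np.float64(-0.0054)}
[[ 0.764  0.645 -0.009]
 [ 0.645 -0.764  0.009]
 [-0.001 -0.013 -1.   ]]
```

View pics/a1.png

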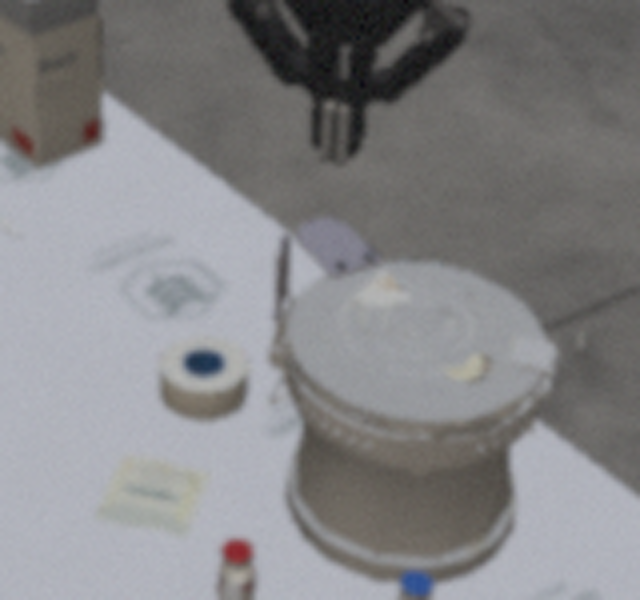

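Emit:
move_arm([
  [2, -2, -25, 0, 0, 0, 0],
  [3, -3, -50, 0, 0, 0, 0],
  [3, -3, -70, 0, 0, 0, 0],
  [3, -3, -84, 0, 0, 0, 0],
  [3, -3, -84, 0, 0, 0, 0],
  [3, -3, -84, 0, 0, 0, 0],
])

```text
clock: 3.15
tcp_pos: [0.4322, -0.2882, 0.1696]
tcp_rot: [0.001, 0.939, 0.344, 0.001]
contact_force: [0.4, -1.1, -0.4]
finger_gap: 0.001
gripper_force: 0.0
```

Emit:
move_arm([
  [-4, 5, 0, 0, 0, 0, 0],
  [-8, 9, 0, 0, 0, 0, 0],
  [-10, 12, 0, 0, 0, 0, 0],
  [-13, 15, 0, 0, 0, 0, 0],
  [-15, 18, 0, 0, 0, 0, 0],
  [-18, 21, 0, 0, 0, 0, 0],
  [-20, 24, 0, 0, 0, 0, 0],
  [-23, 27, 0, 0, 0, 0, 0],
  [-26, 31, 0, 0, 0, 0, 0],
  [-29, 34, 0, 0, 0, 0, 0],
  [-32, 38, 0, 0, 0, 0, 0],
  [-35, 42, 0, 0, 0, 0, 0],
])

```text
clock: 4.35
tcp_pos: [0.3959, -0.245, 0.1673]
tcp_rot: [-0.0, 0.939, 0.344, -0.0]
contact_force: [0.1, -0.0, 0.4]
finger_gap: -0.004
gripper_force: 0.0
```

Emit:
move_arm([
  [-3, 4, 0, 0, 0, 0, 0],
  [-6, 7, 0, 0, 0, 0, 0],
  [-9, 11, 0, 0, 0, 0, 0],
  [-12, 14, 0, 0, 0, 0, 0],
  [-14, 17, 0, 0, 0, 0, 0],
  [-16, 19, 0, 0, 0, 0, 0],
  [-16, 19, 0, 0, 0, 0, 0],
  [-16, 19, 0, 0, 0, 0, 0],
  [-16, 19, 0, 0, 0, 0, 0],
])

```text
clock: 5.25
tcp_pos: [0.3803, -0.2265, 0.1673]
tcp_rot: [0.0, 0.939, 0.344, 0.0]
contact_force: [-0.1, -0.3, 0.2]
finger_gap: -0.001
gripper_force: 0.0
```

```bash
python3 - <<'E'
from h import *
i=snapshot("scene")[150:300,215:375];cv2.imwrite("pics/a2.png",cv2.resize(i,(640,600),interpolation=cv2.INTER_CUBIC))
E
```

```text
(no output)
```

View pics/a2.png

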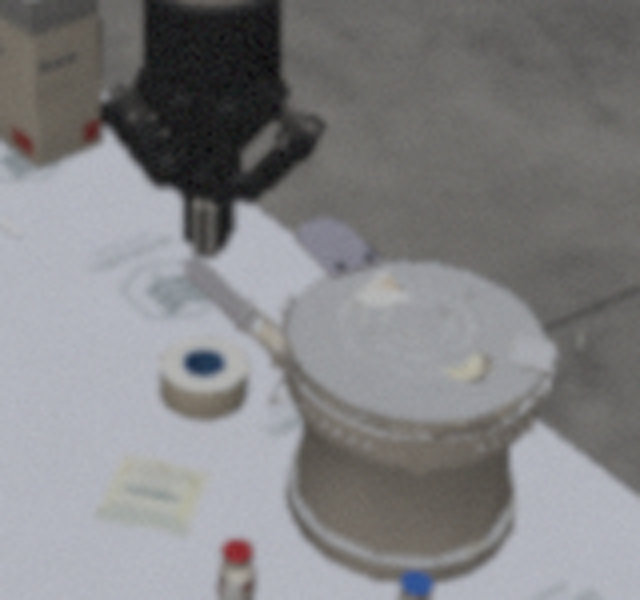

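```bash
cat >> h.py <<'E'
yaw=np.radians(-140);M=R.from_euler('z',yaw)
ORG=np.r_[0.4594,-0.3215,0]-M.apply([.003,.003,0])
W=lambda p:ORG+M.apply(np.array(p)/1000)
E
python3 - <<'E'
from h import *
for t in(.8,1.0,1.2,1.5,1.92): print(t,pix("scene",W([3,-73-78*np.sin(t),103+78*np.cos(t)])).round(1))
for t in(0,.5,1,1.45,1.6): print("tabend",t,W([-76,79-155*np.cos(t+.065),124+155*np.sin(t+.065)]).round(3))
E
```

```text
0.8 [263.2 214.9]
1.0 [259.2 218.4]
1.2 [256.3 222.5]
1.5 [254.3 229.7]
1.92 [256.1 240.4]
tabend 0 [ 0.469 -0.21   0.134]
tabend 0.5 [ 0.485 -0.229  0.207]
tabend 1 [ 0.52  -0.271  0.26 ]
tabend 1.45 [ 0.563 -0.322  0.279]
tabend 1.6 [ 0.578 -0.34   0.278]
```

Emit:
move_arm([
  [0, 0, 10, 0, 0, 0, 0],
  [0, 0, 20, 0, 0, 0, 0],
  [0, 0, 20, 0, 0, 0, 0],
  [0, 0, 20, 0, 0, 0, 0],
  [0, 0, 20, 0, 0, 0, 0],
])

```text
clock: 5.8
tcp_pos: [0.3801, -0.2262, 0.1873]
tcp_rot: [-0.0, 0.939, 0.344, 0.0]
contact_force: [-0.2, 0.2, 0.6]
finger_gap: -0.001
gripper_force: 0.0
```

```bash
python3 - <<'E'
from h import *
i=snapshot("scene")[150:300,215:375];cv2.imwrite("pics/a3.png",cv2.resize(i,(640,600),interpolation=cv2.INTER_CUBIC))
E
```

```text
(no output)
```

View pics/a3.png

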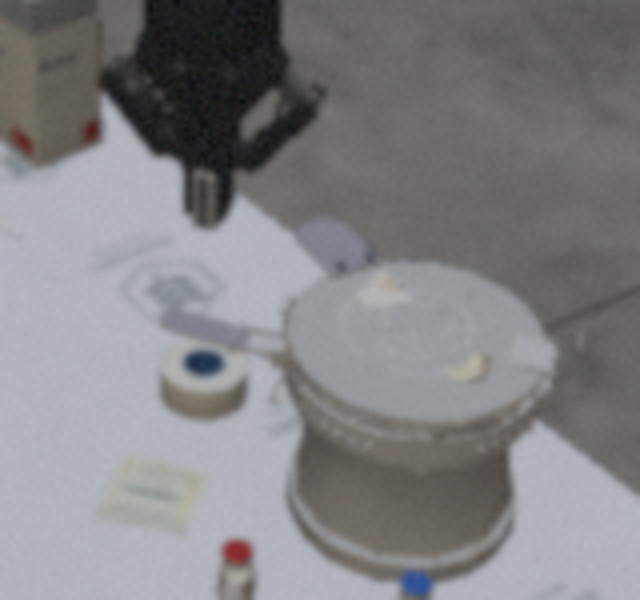

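Emit:
move_arm([
  [0, 0, 25, 0, 0, 0.08, 0],
  [0, 5, 50, 0, 0, 0.16, 0],
  [5, 15, 75, 0, 0, 0.24, 0],
  [15, 25, 95, 0, 0, 0.32, 0],
  [25, 35, 110, 0, 0, 0.4, 0],
  [35, 45, 110, 0, 0, 0.48, 0],
  [45, 55, 110, 0, 0, 0.56, 0],
  [55, 65, 110, 0, 0, 0.64, 0],
  [62, 75, 110, 0, 0, 0.72, 0],
  [70, 85, 110, 0, 0, 0.8, 0],
  [75, 96, 110, 0, 0, 0.87, 0],
  [75, 96, 110, 0, 0, 0.87, 0],
])

```text
clock: 7.05
tcp_pos: [0.4553, -0.1292, 0.2969]
tcp_rot: [-0.001, 0.706, 0.708, 0.0]
contact_force: [0.6, 0.4, 0.0]
finger_gap: -0.002
gripper_force: 0.0
```

Emit:
move_arm([
  [0, 0, 0, -0.12, 0, 0, 0],
  [0, 0, 0, -0.24, 0, 0, 0],
  [0, 0, 0, -0.36, 0, 0, 0],
  [0, 0, 0, -0.48, 0, 0, 0],
  [0, 0, 0, -0.6, 0, 0, 0],
  [0, 0, 0, -0.7, 0, 0, 0],
])

```text
clock: 7.65
tcp_pos: [0.4552, -0.1303, 0.2976]
tcp_rot: [0.245, 0.664, 0.664, -0.243]
contact_force: [-0.6, -0.7, -0.0]
finger_gap: -0.004
gripper_force: 0.0
```

```bash
python3 - <<'E'
from h import *
s=state();print({k:np.round(s[k],4) for k in("clock","joint_positions","tcp_pos","contact_force")})
q=s["tcp_rot"];print(R.from_quat([*q[1:],q[0]]).as_matrix().round(3))
E
```

```text
{'clock': np.float64(7.65), 'joint_positions': array([-0.0256,  0.1192,  1.7554, -0.7315,  1.3232,  0.1824]), 'tcp_pos': array([ 0.4552, -0.1303,  0.2976]), 'contact_force': array([-0.5698, -0.7208, -0.0265])}
[[ 0.001  1.     0.001]
 [ 0.762  0.    -0.648]
 [-0.648  0.002 -0.762]]
```

Emit:
move_arm([
  [3, 0, 0, -0.1, 0, 0, 0],
  [6, 0, 0, -0.2, 0, 0, 0],
  [10, 5, -20, -0.3, 0, 0, 0],
  [15, 5, -50, -0.38, 0, 0, 0],
  [15, 5, -80, -0.43, 0, 0, 0],
  [15, 5, -80, -0.43, 0, 0, 0],
  [15, 5, -80, -0.43, 0, 0, 0],
])

```text
clock: 8.35
tcp_pos: [0.4702, -0.1257, 0.2173]
tcp_rot: [0.378, 0.597, 0.598, -0.38]
contact_force: [0.9, 0.0, -0.1]
finger_gap: 0.003
gripper_force: 0.0
```

```bash
python3 - <<'E'
from h import *
s=state();print({k:np.round(s[k],4) for k in("clock","joint_positions","tcp_pos","contact_force")})
q=s["tcp_rot"];print(R.from_quat([*q[1:],q[0]]).as_matrix().round(3))
t=snapshot("top")[140:260,240:400]; i=snapshot("scene")[150:300,215:375]
f=lambda a:cv2.resize(a,(400,int(400*a.shape[0]/a.shape[1])),interpolation=cv2.INTER_CUBIC)
i=f(i);t=f(t);cv2.imwrite("pics/a4.png",np.hstack([i,np.pad(t,((0,len(i)-len(t)),(0,0),(0,0)))]))
E
```

```text
{'clock': np.float64(8.35), 'joint_positions': array([ 0.173 ,  0.4425,  1.8852, -1.1322,  1.3911,  0.7527]), 'tcp_pos': array([ 0.4702, -0.1257,  0.2173]), 'contact_force': array([ 0.9266,  0.0347, -0.0725])}
[[-0.003  1.    -0.001]
 [ 0.427 -0.    -0.904]
 [-0.904 -0.003 -0.427]]
```

View pics/a4.png

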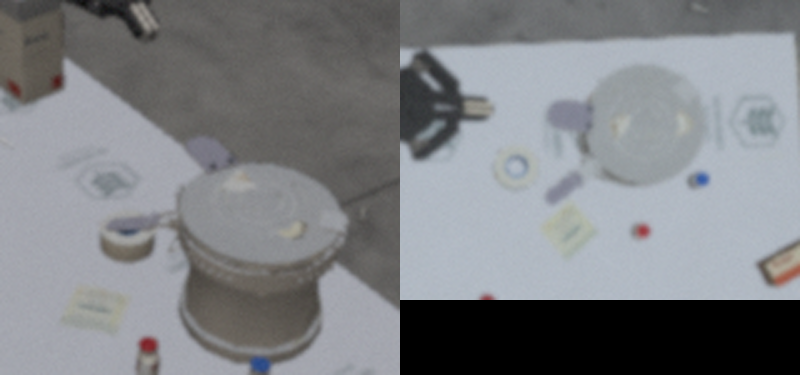

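Emit:
move_arm([
  [0, 0, -20, 0, 0, 0, 0],
  [0, -5, -40, 0, 0, 0, 0],
  [0, -13, -60, 0, 0, 0, 0],
  [0, -24, -78, 0, 0, 0, 0],
  [0, -24, -78, 0, 0, 0, 0],
  [0, -24, -78, 0, 0, 0, 0],
])

```text
clock: 9.05
tcp_pos: [0.4708, -0.1497, 0.1414]
tcp_rot: [0.379, 0.598, 0.596, -0.378]
contact_force: [0.6, -0.4, 0.8]
finger_gap: -0.002
gripper_force: 0.0
```

```bash
python3 - <<'E'
from h import *
s=state();print({k:np.round(s[k],4) for k in("clock","joint_positions","tcp_pos","contact_force")})
q=s["tcp_rot"];print(R.from_quat([*q[1:],q[0]]).as_matrix().round(3))
print(W([-82,-82,134]))
# lift arc shifts (mm) from TCP start
st=np.array([.470,-.217,.108]);d=M.inv().apply(st-ORG)*1000;print(d)
r=d-[0,79,124]
for k in np.arange(.08,1.75,.08):
    p=R.from_euler('x',-k).apply(r)+[0,79,124]; print(round(k,2),((W(p)-st)*1000).round(0))
E
```

```text
{'clock': np.float64(9.05), 'joint_positions': array([ 0.1246,  0.5667,  1.9471, -1.2073,  1.2876,  0.9213]), 'tcp_pos': array([ 0.4708, -0.1497,  0.1414]), 'contact_force': array([ 0.6192, -0.3922,  0.8424])}
[[ 0.003  1.     0.   ]
 [ 0.427 -0.001 -0.904]
 [-0.904  0.003 -0.427]]
[ 0.46987683 -0.20174928  0.134     ]
[-72.29137631 -70.23809564 108.        ]
0.08 [-1.  1. 12.]
0.16 [-0.  0. 24.]
0.24 [ 0. -0. 36.]
0.32 [ 2. -2. 48.]
0.4 [ 4. -4. 59.]
0.48 [ 6. -7. 71.]
0.56 [  9. -11.  82.]
0.64 [ 13. -15.  92.]
0.72 [ 17. -20. 102.]
0.8 [ 22. -26. 112.]
0.88 [ 27. -32. 121.]
0.96 [ 32. -39. 129.]
1.04 [ 38. -46. 137.]
1.12 [ 45. -53. 143.]
1.2 [ 52. -61. 149.]
1.28 [ 59. -70. 154.]
1.36 [ 66. -78. 159.]
1.44 [ 73. -87. 162.]
1.52 [ 81. -96. 164.]
1.6 [  88. -105.  166.]
1.68 [  96. -115.  166.]
```

Emit:
move_arm([
  [0, 0, 0, 0.05, 0, 0, 0],
  [0, 0, 0, 0.1, 0, 0, 0],
  [0, -15, -10, 0.1, 0, 0, 0],
  [0, -30, -19, 0.1, 0, 0, 0],
  [0, -45, -26, 0.1, 0, 0, 0],
  [0, -57, -32, 0.1, 0, 0, 0],
  [0, -65, -34, 0.1, 0, 0, 0],
  [0, -65, -34, 0.1, 0, 0, 0],
  [0, -65, -34, 0.1, 0, 0, 0],
])

```text
clock: 9.95
tcp_pos: [0.4749, -0.2021, 0.113]
tcp_rot: [0.337, 0.622, 0.614, -0.35]
contact_force: [-0.3, -0.3, 0.3]
finger_gap: 0.001
gripper_force: 0.0
```

```bash
python3 - <<'E'
from h import *
s=state();print({k:np.round(s[k],4) for k in("clock","joint_positions","tcp_pos","contact_force")})
t=snapshot("top")[140:260,240:400]; i=snapshot("scene")[150:300,215:375]
f=lambda a:cv2.resize(a,(400,int(400*a.shape[0]/a.shape[1])),interpolation=cv2.INTER_CUBIC)
i=f(i);t=f(t);cv2.imwrite("pics/a5.png",np.hstack([i,np.pad(t,((0,len(i)-len(t)),(0,0),(0,0)))]))
E
```

```text
{'clock': np.float64(9.95), 'joint_positions': array([-0.0252,  0.5438,  1.965 , -1.2187,  1.1312,  0.8451]), 'tcp_pos': array([ 0.4749, -0.2021,  0.113 ]), 'contact_force': array([-0.2555, -0.2787,  0.2808])}
```

View pics/a5.png

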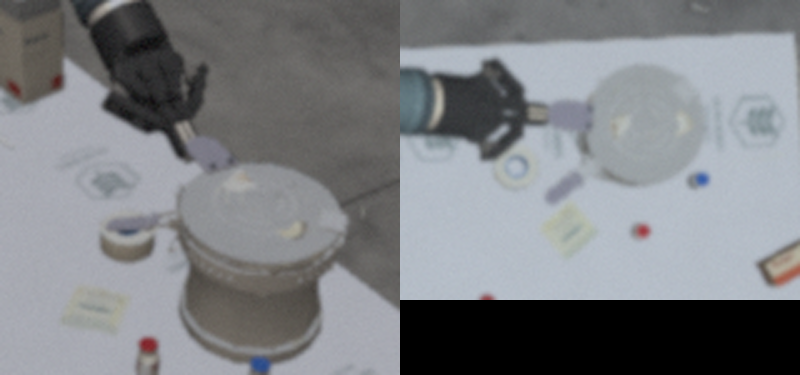

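Emit:
move_arm([
  [0, 0, -1, 0.04, 0, -0.07, 0],
  [0, 0, -2, 0.08, 0, -0.15, 0],
  [0, 0, -2, 0.08, 0, -0.18, 0],
  [0, 0, -2, 0.08, 0, -0.18, 0],
  [0, 0, -2, 0.08, 0, -0.18, 0],
])

```text
clock: 10.55
tcp_pos: [0.4741, -0.2019, 0.1103]
tcp_rot: [0.279, 0.686, 0.57, -0.355]
contact_force: [-0.2, -0.1, 0.0]
finger_gap: 0.005
gripper_force: 0.0
```

```bash
python3 - <<'E'
from h import *
s=state();print({k:np.round(s[k],4) for k in("clock","joint_positions","tcp_pos","contact_force")})
q=s["tcp_rot"];print(R.from_quat([*q[1:],q[0]]).as_matrix().round(3))
E
```

```text
{'clock': np.float64(10.55), 'joint_positions': array([-0.0636,  0.5602,  1.8377, -1.0208,  1.2069,  0.7448]), 'tcp_pos': array([ 0.4741, -0.2019,  0.1103]), 'contact_force': array([-0.236 , -0.0841,  0.0456])}
[[ 0.098  0.981 -0.169]
 [ 0.585 -0.194 -0.788]
 [-0.805 -0.022 -0.593]]
```

Emit:
move_arm([
  [-2, -7, -2, 0, 0, 0, 0],
  [-3, -13, -4, 0, 0, 0, 0],
  [-3, -13, 2, 0, 0, 0, 0],
  [-3, -13, 8, 0, 0, 0, 0],
  [-3, -13, 14, 0, 0, 0, 0],
  [-3, -13, 20, 0, 0, 0, 0],
  [-3, -13, 26, 0, 0, 0, 0],
  [-3, -13, 32, 0, 0, 0, 0],
  [-2, -14, 38, 0, 0, 0, 0],
  [-2, -14, 44, 0, 0, 0, 0],
])

```text
clock: 11.55
tcp_pos: [0.4728, -0.2162, 0.1553]
tcp_rot: [0.279, 0.687, 0.57, -0.354]
contact_force: [0.2, 0.3, -0.1]
finger_gap: 0.001
gripper_force: 0.4
```

```bash
python3 - <<'E'
from h import *
s=state();print({k:np.round(s[k],4) for k in("clock","joint_positions","tcp_pos","contact_force")})
t=snapshot("top")[140:260,240:400]; i=snapshot("scene")[150:300,215:375]
f=lambda a:cv2.resize(a,(400,int(400*a.shape[0]/a.shape[1])),interpolation=cv2.INTER_CUBIC)
i=f(i);t=f(t);cv2.imwrite("pics/a6.png",np.hstack([i,np.pad(t,((0,len(i)-len(t)),(0,0),(0,0)))]))
E
```

```text
{'clock': np.float64(11.55), 'joint_positions': array([-0.0912,  0.4831,  1.8198, -1.0063,  1.24  ,  0.6496]), 'tcp_pos': array([ 0.4728, -0.2162,  0.1553]), 'contact_force': array([ 0.1987,  0.2611, -0.0735])}
```

View pics/a6.png

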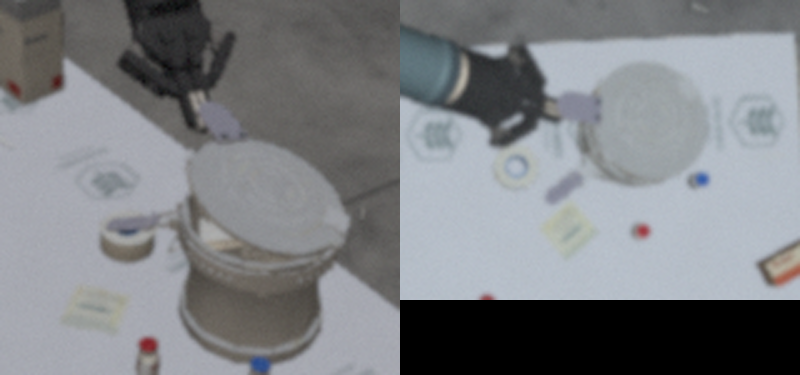

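Emit:
move_arm([
  [2, -2, 11, 0, 0, 0, 0],
  [4, -5, 23, 0, 0, 0, 0],
  [7, -9, 34, 0, 0, 0, 0],
  [11, -13, 44, 0, 0, 0, 0],
  [15, -18, 54, 0, 0, 0, 0],
  [20, -24, 64, 0, 0, 0, 0],
  [25, -30, 73, 0, 0, 0, 0],
  [30, -37, 81, 0, 0, 0, 0],
  [36, -44, 89, 0, 0, 0, 0],
])

```text
clock: 12.55
tcp_pos: [0.509, -0.2608, 0.2443]
tcp_rot: [0.279, 0.687, 0.57, -0.354]
contact_force: [0.3, -0.4, -0.2]
finger_gap: 0.003
gripper_force: 0.3
```

```bash
python3 - <<'E'
from h import *
s=state();print({k:np.round(s[k],4) for k in("clock","joint_positions","tcp_pos","contact_force")})
q=s["tcp_rot"];print(R.from_quat([*q[1:],q[0]]).as_matrix().round(3))
d=M.inv().apply(s["tcp_pos"]-ORG)*1000;print(d)
# lid silhouette vs closed in the top view: dark tab (purple) centroid
c=snapshot("top").astype(int); k=((c[...,0]-c[...,2])>13)&(c.mean(2)<145);ys,xs=np.nonzero(k[150:260,290:380]);print(xs.size,xs.mean()+290,ys.mean()+150)
for t in(.8,.9,1,1.1,1.2):print(t,pix("top",W([-76,79-155*np.cos(t+.065),124+155*np.sin(t+.065)])).round(1))
E
```

```text
{'clock': np.float64(12.55), 'joint_positions': array([-0.1644,  0.4111,  1.6599, -0.9801,  1.3172,  0.4124]), 'tcp_pos': array([ 0.509 , -0.2608,  0.2443]), 'contact_force': array([ 0.2614, -0.4316, -0.2308])}
[[ 0.1    0.98  -0.17 ]
 [ 0.585 -0.195 -0.787]
 [-0.805 -0.021 -0.593]]
[-73.99641672 -11.63252176 244.2878189 ]
77 326.16883116883116 209.68831168831167
0.8 [319.8 170.5]
0.9 [323.6 167.3]
1 [327.5 163.9]
1.1 [331.7 160.4]
1.2 [335.9 156.8]
```

Emit:
move_arm([
  [7, -7, 6, 0, 0, 0, 0],
  [14, -15, 12, 0, 0, 0, 0],
  [21, -24, 17, 0, 0, 0, 0],
  [28, -32, 22, 0, 0, 0, 0],
  [35, -41, 25, 0, 0, 0, 0],
  [43, -50, 27, 0, 0, 0, 0],
  [50, -59, 29, 0, 0, 0, 0],
  [57, -67, 29, 0, 0, 0, 0],
  [63, -74, 29, 0, 0, 0, 0],
  [68, -80, 28, 0, 0, 0, 0],
  [73, -86, 27, 0, 0, 0, 0],
  [75, -89, 27, 0, 0, 0, 0],
])

```text
clock: 13.8
tcp_pos: [0.584, -0.3497, 0.2702]
tcp_rot: [0.279, 0.687, 0.57, -0.354]
contact_force: [-0.4, 0.4, -0.2]
finger_gap: -0.002
gripper_force: 0.0
```

Emit:
move_arm([
  [0, 0, 0, 0, 0, 0, 0],
  [0, 0, 0, 0, 0, 0, 0],
  [0, 0, 0, 0, 0, 0, 0],
  [-5, 8, 3, 0, 0, 0, 0],
  [-12, 20, 10, 0, 0, 0, 0],
  [-20, 40, 20, 0, 0, 0, 0],
  [-30, 75, 40, 0, 0, 0, 0],
  [-40, 110, 60, 0, 0, 0, 0],
  [-50, 150, 80, 0, 0, 0, 0],
  [-55, 180, 90, 0, 0, 0, 0],
  [-55, 180, 90, 0, 0, 0, 0],
  [-55, 180, 90, 0, 0, 0, 0],
])

```text
clock: 15.0
tcp_pos: [0.5286, -0.1675, 0.3619]
tcp_rot: [0.28, 0.687, 0.571, -0.353]
contact_force: [-0.2, -1.2, -0.4]
finger_gap: 0.003
gripper_force: 0.0
```

```bash
python3 - <<'E'
from h import *
s=state();print({k:np.round(s[k],4) for k in("clock","joint_positions","tcp_pos","contact_force")})
t=snapshot("top")[130:260,240:400]; i=snapshot("scene")[120:310,205:405]
f=lambda a:cv2.resize(a,(400,int(400*a.shape[0]/a.shape[1])),interpolation=cv2.INTER_CUBIC)
i=f(i);t=f(t);cv2.imwrite("pics/a7.png",np.hstack([i,np.pad(t,((0,len(i)-len(t)),(0,0),(0,0)))]))
E
```

```text
{'clock': np.float64(15.0), 'joint_positions': array([ 1.1000e-03,  3.5280e-01,  1.4363e+00, -9.0700e-01,  1.6048e+00,
        2.7560e-01]), 'tcp_pos': array([ 0.5286, -0.1675,  0.3619]), 'contact_force': array([-0.2366, -1.1533, -0.3774])}
```

View pics/a7.png

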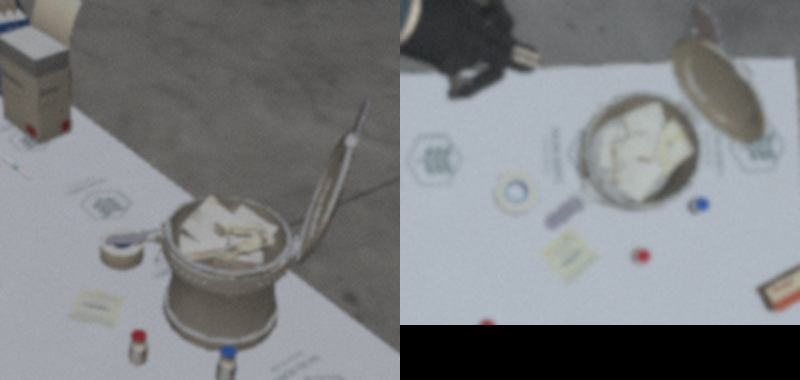

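The picture shows the lid leaning back past upright at crop (335,180). The clip is down, the dressings are exposed, the small things have not moved, and the arm is clear.

```bash
python3 -c "
from bench import *
print(hand_in())"
```

```text
the job is handed in; nothing more can be done
None
```

The drum is open and the job is handed in: the clip is swung out and down, the lid rests fully open by itself past upright, and the drum and the small things around it look unmoved in the last pictures (about 15 s of the 51 s used).

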